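# Clamp the tube in the weld fixture to the torque knob's click

## Robot

A 6-joint arm with a two-finger parallel gripper is mounted at the origin on the work surface. World frame = base frame: x ahead of the robot, y to its left, z up, the work surface at z = 0. Lengths are in mm, angles in rad, forces in N, time in s.
With the tool pointing down it reaches from about 275 to 1000 mm from the base axis. Payload 8.4 kg.
Tool frame: the origin (TCP) lies between the finger pads; the fingertips stand 8 mm ahead of it and the grasp point (between the pads) lies 11 mm behind it (tcp_to_tips is the distance from the TCP to the fingertips, in mm); z points along the fingers, y is the line along which they close (so a half turn about z gives the same grasp; the last joint's range is limited). The gripper opens to 85 mm and grips with 20 to 120 N. Pads are 22 mm wide; open, the fingers measure 114 mm over their backs; the gripper's body (76 mm by 85 mm) begins 54 mm behind the grasp point. The pads swing forward as they close: fully open they stand 13 mm farther back than shut.
Start: joints at [1.299, 0.353, 1.633, -0, 1.155, -0.002], TCP at [166.585, 602.393, 239.281] pointing down, gripper open.
Joint ranges: [-2.63, 2.63], [-0.92, 2.1], [0.06, 2.66], [-1.3, 4.44], [0, 2.69], [-3.02, 3.02]. Speed limits (rad/s): [2.22, 2.22, 2.79, 3.14, 3.14, 3.14].

## Interface

Orientations are given as [roll, pitch, yaw] about the fixed x, y, z axes, in that order (R = Rz(yaw) Ry(pitch) Rx(roll)).
In Python, from rig import * gives the robot as it stands.
- The arm moves only by the tool step_arm, never from a script. Its argument "motion" is a list of rows, each an object with "claw": the finger opening in mm, from 0 to 85.4; "delta_pos": the shift along the tool's x, y, z in mm, a list of three; "turn": the turn about the tool's z in rad. In form: [{"claw": claw, "delta_pos": [dx, dy, dz], "turn": turn}, ...]. A call has 1 to 8 rows; each row shifts and turns the commanded pose from where the row before left it, along the tool's axes as they then stand; what a row does not reach is not made up. A row lasts 1/12 s, in which the tool goes at most 41.7 mm and 7.16 degrees, less where a joint would pass 70% of its speed; a pose out of reach is approached as far as the arm can. A call is refused whole if a number of a shift passes 41.7 or a number of a turn 0.125, either way. A call with a gripper value outside its range is refused whole. The fingers move at their own pace and stop on an object; "force" is the grip in N (left out, the last holds). Time passes only in rows, so rows that do not move let the fingers close. It gives the time, the measured TCP pose, the force, the opening and the grip force at its end, in the units of the state.
- sense(): the state, without advancing time (a new reading comes with each control period).
- grab_frame(name): name is "side" or "top" or "wrist"; returns a dict with "img" (420x560x3 uint8, red, green, blue), "vertical_fov" (degrees; the focal length in pixels is half the picture's height over the tangent of half this angle, whatever the lens; pixels are square), "cx", "cy" (the principal point, pixels), "R" (3x3) and "t" (3): a world point X has camera coordinates R X + t. Camera axes: x right, y down, z forward; pixel columns grow to the right and rows downward; lengths in mm; the calibration is good to about 2 mm. A picture is of the moment at which its call begins. There is no depth.
- sign_off(): hands the job in; it is judged then, once.
The state is a dict: "clock": time; "qpos": joint angles; "qvel": joint speeds; "joint_efforts": joint torques, N m; "eef_pos": TCP position; "tcp_rot": TCP orientation; "contact_force": force on the tool from outside, world axes, zero at the start; "wrist_torque": the same for the moment, N m; "opening": opening from 0.0 (shut) to 1.0 (fully open); "grasp_force": force on a finger pad.
Only numpy, scipy, OpenCV 4.12 (cv2) and the standard library are available. Lean on these libraries where they do the work, as an engineer would, in place of code of your own. Each camera call takes 0.05 s, during which the arm holds its last target. There are 200 camera calls.

## Task

Clamp the tube in the weld fixture: swing the clamp strap across the tube fully home against its stop, then turn the strap's black hex torque knob clockwise (seen from above) until it clicks past its detent once, and let go. Stop turning when it has clicked - do not force it on to a second click - and leave the tube and the loose things round about where they are.

Things in the scene. Friction and masses are not known exactly. Their poses are not given: they have to be found in the camera images.
- fixture: weld fixture bolted to the table, in a new place and angle each time: steel base plate 220 x 190 mm, 12 mm thick, two V supports, a pivot post and a stop lug. Origin on the table surface, straight below where the knob stands when the strap is home. Its y axis runs along the tube; its +x axis points at the pivot post, 85 mm from the origin. With the strap home the strap points along -x.
- strap (a joint): swing of the clamp strap, a steel bar 32 mm wide, 12 thick, its top 97 mm above the table, hinged on the upright pivot post. 0 = wide open, on the fixture's -y side; grows clockwise seen from above; 1.4 rad = home, square across the tube, against its stop. Stiff (2 N at the pin), stays where left. Turning the knob clockwise presses it against its stop.
- strap_hinge (a point): on the strap's hinge axis, at the height of the strap's top (97 mm). The strap runs from here along this frame's -x axis.
- strap_post (a point): upright steel pin for swinging the strap, 12 mm diameter, 42 mm tall, on the strap's free end 150 mm from the hinge. The point is on the pin's axis, 22 mm above the strap's top and 20 mm below the pin's top.
- knob_grip (a point): black hex torque knob, 50 mm across flats, 36 tall, upright axis, on the strap 85 mm from the hinge, 65 from the pin. Point on its axis, 24 mm above the hex's foot (127 mm above the table), 12 below its top; below the hex a steel flange, 66 mm diameter, its top 6 mm above the strap. The frame turns with the knob: flats face along its x axis and every 60 degrees. Clockwise from above tightens.
- knob (a joint): turn of the knob past its screw, rad: 0 while it carries the screw; grows once the screw has stopped. Resistance then rises to 0.2 to 0.4 N m up to the click at 0.4, vanishes or reverses there, and the knob is weakly drawn on to about 1.1 (let go past 0.5 it stays past; let go before 0.3 it springs back). A second, like climb starts at 1.15, with a second click at 1.55.
- pad: round steel pressure pad, 26 mm diameter, under the strap below the knob; origin at the centre of its underside. The knob's screw, at first easy to turn (about 0.15 N m or less), lowers it 1.2 mm per rad onto the tube and then stops dead. The turning needed before the stop is different each time, 1.8 to 3.0 rad, so it takes several grasps. (A small pin in the knob's top rises 5 mm to the click.)
- tube: steel tube, 38 mm outer diameter, 200 mm long, about 0.36 kg, lying loose in the V supports with its axis 50 mm above the table; origin at its middle, on its axis, which is its y axis.
- nut: round steel collar nut, 32 mm across, 14 mm high, on the fixture's base plate; origin at the centre of its underside. To be left alone.
- stub: upright round steel stub, 22 mm diameter, 26 mm high, on the base plate; origin at the centre of its underside. To be left alone.
- hammer: hammer, 260 mm long, lying on the table; origin under its middle. To be left alone.
- wrench: open-ended wrench, 180 mm long, lying flat on the table; origin under its middle. To be left alone.
- box_offcut: upright square-tube offcut, 40 x 40 x 90 mm; origin at the centre of its underside. To be left alone.
- round_bar: upright round bar, 40 mm diameter, 110 mm high; origin at the centre of its underside. To be left alone.
- square: flat steel L-square, arms about 100 and 100 mm, 18 mm high, lying on the table; origin under the middle of its thick arm. To be left alone.
Not all that is in view belongs to the job. Leave any pink or purple look-alike of the tube alone.

How it is judged (in metres and radians):
On the way, in this order (a step that is already met when the one before it is completed fails the run):
1. the strap is swung home across the tube, the knob not yet clicked (value of joint strap above 1.34 rad and value of joint knob below 0.3 rad), for 0.2 s.
2. the knob has clicked past its detent with the strap home and the pad pressing on the tube (value of joint strap above 1.34 rad and value of joint knob above 0.45 rad and contact force between pad and tube above 1 N), for 0.1 s.
At the end, for the whole second after the job is handed in: The strap is home (within 0.06 rad of its stop), the knob rests past its click (0.5 to 1.35 rad past the screw), the pad presses on the tube (over 1 N), the tube lies within 15 mm of where it was, and the knob and tube are at rest (value of joint strap above 1.34 rad and value of joint knob between 0.5 and 1.35 rad and contact force between pad and tube above 1 N and distance of tube from where it was at the start of the episode below 0.015 m and linear speed of tube below 0.02 m/s and velocity of joint knob below 0.1 rad/s); the robot touches nothing.
It fails at once if the knob is forced on to a second click (over 1.5 rad past the screw) (value of joint knob above 1.5 rad).
It fails at once if the tube is shoved or pulled over 25 mm from its place (distance of tube from where it was at the start of the episode above 0.025 m).
It fails at once if a bystander is pushed over 25 mm from its place (distance of any of nut, stub, hammer, wrench, box_offcut, round_bar, square from where it was at the start of the episode above 0.025 m).
It also fails if it takes over 72 s, if anything falls off the work surface, if the arm or the gripper's body presses on something with over 40 N, if the wrist force passes 120 N, or if a joint passes its speed limit or range.

## Working session

There is one attempt and no reset: what is moved stays moved. The work goes in short steps, Python scripts to look and compute and a tool call to move; the robot and the scene stay as the last step left them, time stands still between calls to the robot, and variables do not carry over. Pictures are saved under pics/ and viewed, at most 10 in all, crops included, and the job is handed in when it is done.

Besides the shell and the picture viewer there is one more tool, called after ">>>" as name([rows], argument=value, ...), one row to a line, values as JSON. step_arm: Moves the arm, as the interface text tells. Its arguments: {"type":"object","properties":{"motion":{"type":"array","items":{"type":"object","properties":{"claw":{"type":"number"},"delta_pos":{"type":"array","items":{"type":"number"}},"turn":{"type":"number"}}}},"force":{"type":"number"}},"required":["motion"]}

```bash
mkdir -p pics
cat > h.py <<'E'
from rig import *
import numpy as np, cv2
def grab(n,save=None):
    f=grab_frame(n)
    if save: cv2.imwrite('pics/'+save,cv2.cvtColor(f['img'],cv2.COLOR_RGB2BGR))
    f['f']=f['img'].shape[0]/2/np.tan(np.radians(f['vertical_fov'])/2); f['R']=np.array(f['R']); f['t']=np.array(f['t'])
    return f
def onplane(f,u,v,z):
    d=f['R'].T@np.array([(u-f['cx'])/f['f'],(v-f['cy'])/f['f'],1]); c=-f['R'].T@f['t']
    return c+d*(z-c[2])/d[2]
def proj(f,X):
    p=f['R']@np.array(X,float)+f['t']; return p[:2]/p[2]*f['f']+[f['cx'],f['cy']]
E
python3 - <<'E'
from h import *
a=grab('top');b=grab('side')
im=np.vstack([a['img'],b['img']])
for n,f in(('top',a),('side',b)):
    cv2.imwrite(f'pics/{n}0.png',cv2.resize(cv2.cvtColor(f['img'],cv2.COLOR_RGB2BGR),(784,588),interpolation=cv2.INTER_CUBIC))
    print(n,-f['R'].T@f['t'],f['f'],f['R'][2])
print(sense())
E
```

```text
top [ 342.59020519  -38.6589665  1194.48502249] 381.8009452229885 [ 0.1154554   0.01666325 -0.99317289]
side [331.81052421 609.1094161  775.72384878] 379.6708364723399 [ 0.1503438  -0.66669121 -0.73001341]
{'clock': 0.1, 'qpos': array([ 1.29862514e+00,  3.53563369e-01,  1.63403154e+00,  2.31896340e-05,
        1.15523921e+00, -2.39408410e-03]), 'qvel': array([ 0.00090033, -0.00089309, -0.00223467,  0.00093912,  0.0007877 ,
       -0.00028356]), 'joint_efforts': array([ 9.73922142e-04, -6.06356120e+01, -3.42819893e+01, -1.20267978e-04,
        3.95841314e-03, -4.79813070e-05]), 'eef_pos': array([166.45141552, 601.99891565, 238.65853477]), 'tcp_rot': array([-3.14035124e+00, -2.41764747e-05,  2.87180616e+00]), 'contact_force': array([ 0.0365668 ,  0.15402824, -0.89602678]), 'wrist_torque': array([0.00204049, 0.01494167, 0.02555877]), 'grasp_force': 0.0, 'opening': 0.9999896797048964}
```

View pics/top0.png

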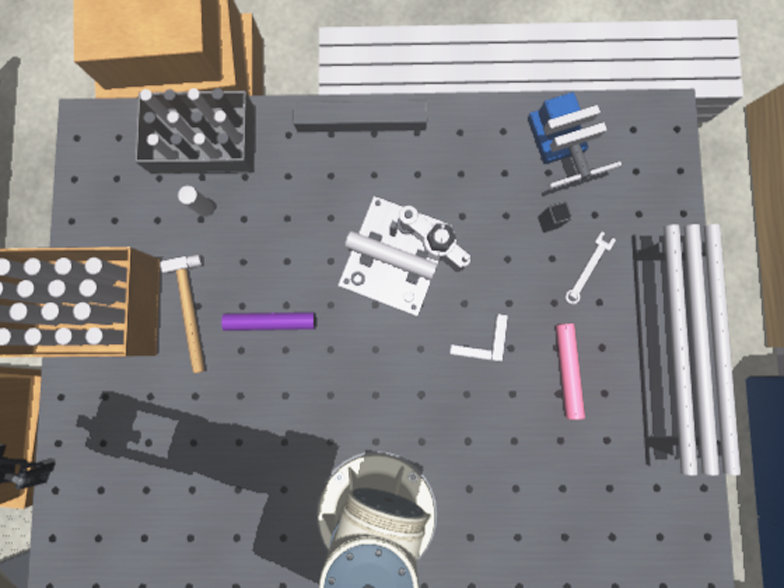

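View pics/side0.png

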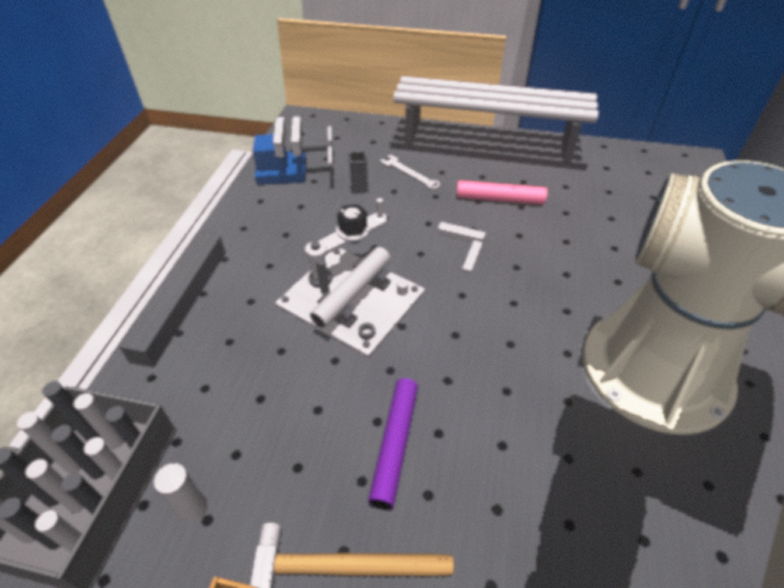

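Top view (784-wide): the grey tube runs (345,240)–(435,268) and is the tube meant. The purple (268,321) and pink (570,371) bars are look-alikes. Hinge is near (408,215), knob (440,237), pin (463,261). In the side view the knob is at (351,220) and the pin at (380,203). I'll confirm with one enlarged crop.

Run:
```python
from h import *
a=grab('top');b=grab('side')
A=a['img'][130:230,235:345]; B=b['img'][135:255,190:310]
A=cv2.resize(A,None,fx=4,fy=4,interpolation=cv2.INTER_CUBIC);B=cv2.resize(B,None,fx=3,fy=3,interpolation=cv2.INTER_CUBIC)
c=np.zeros((400,800,3),np.uint8);c[:,:440]=A;c[:360,440:800]=B
cv2.imwrite('pics/crop1.png',cv2.cvtColor(c,cv2.COLOR_RGB2BGR))
def P(u,v,z):print((u,v),z,onplane(a,u/1.4,v/1.4,z).round(1))
P(408,213,97);P(440,236,139);P(463,261,139);P(345,240,60);P(435,268,60)
```

```text
(408, 213) 97 [631.6 -75.2  97. ]
(440, 236) 139 [ 572.4 -137.3  139. ]
(463, 261) 139 [ 521. -182.  139.]
(345, 240) 60 [583.4  60.6  60. ]
(435, 268) 60 [ 519.8 -132.5   60. ]
```

View pics/crop1.png

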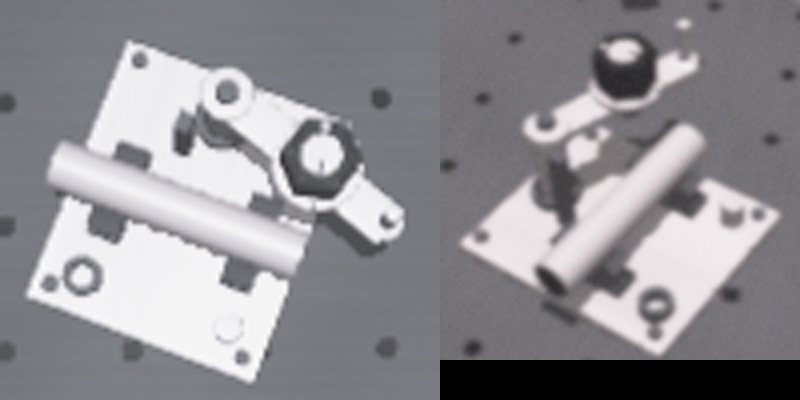

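The left half of the crop (top view) shows the hinge at (228,92), the hex knob at (320,154) and the pin top near (390,217). The nut is at (82,275), the stub at (230,328), and the grey tube rests in the Vs. In the right half (side view) the pin top is at (684,22) and the knob top at (624,48). The strap is partly open.

```bash
cat >> h.py <<'E'
def tri(f,p,g,q):
    P=[x['f']*0+np.array([[x['f'],0,x['cx']],[0,x['f'],x['cy']],[0,0,1]])@np.c_[x['R'],x['t']] for x in(f,g)]
    X=cv2.triangulatePoints(P[0],P[1],np.array(p,float),np.array(q,float)).ravel(); return X[:3]/X[3]
def tool(target):  # world target -> shift in tool axes from measured pose
    s=sense(); from scipy.spatial.transform import Rotation as Ro
    return Ro.from_euler('xyz',s['tcp_rot']).as_matrix().T@(np.array(target)-s['eef_pos'])
E
python3 - <<'E'
from h import *
a=grab('top');b=grab('side')
T=lambda u,v:(235+(u-2)/4+.0,130+(v-2)/4)
S=lambda u,v:(190+(u-440)/3,135+(v)/3)
for n,t,s in(('hinge',T(228,92),S(545,121)),('knob',T(323,154),S(626,50)),('pin',T(391,217),S(684,22))):
    print(n,tri(a,t,b,s).round(1),onplane(a,*t,97 if n=='hinge' else 139).round(1),onplane(b,*s,97 if n=='hinge' else 139).round(1))
print(tool([521,-182,200]).round(1))
E
```

```text
hinge [629.7 -75.1 102.7] [630.5 -75.4  97. ] [632.8 -80.9  97. ]
knob [ 573.2 -140.1  139.4] [ 574. -140.  139.] [ 572.5 -140.5  139. ]
pin [ 529.3 -186.   141.6] [ 528.5 -186.5  139. ] [ 531.5 -189.4  139. ]
[-550.7 -661.4   39.3]
```

>>> step_arm([
  {"claw": 85, "delta_pos": [-26, -31.5, 0], "turn": 0},
  {"claw": 85, "delta_pos": [-26, -31.5, 0], "turn": 0},
  {"claw": 85, "delta_pos": [-26, -31.5, 0], "turn": 0},
  {"claw": 85, "delta_pos": [-26, -31.5, 0], "turn": 0},
  {"claw": 85, "delta_pos": [-26, -31.5, 0], "turn": 0},
  {"claw": 85, "delta_pos": [-26, -31.5, 0], "turn": 0},
  {"claw": 85, "delta_pos": [-26, -31.5, 0], "turn": 0},
  {"claw": 85, "delta_pos": [-26, -31.5, 0], "turn": 0},
])

```text
clock: 0.97
eef_pos: [300.2, 302.3, 239.4]
tcp_rot: [3.141, 0.0, 2.872]
contact_force: [1.5, 0.8, 0.0]
opening: 0.996
grasp_force: 0.0
```

>>> step_arm([
  {"claw": 85, "delta_pos": [-26, -31.5, 0], "turn": 0},
  {"claw": 85, "delta_pos": [-26, -31.5, 0], "turn": 0},
  {"claw": 85, "delta_pos": [-26, -31.5, 0], "turn": 0},
  {"claw": 85, "delta_pos": [-26, -31.5, 0], "turn": 0},
  {"claw": 85, "delta_pos": [-26, -31.5, 0], "turn": 0},
  {"claw": 85, "delta_pos": [-26, -31.5, 0], "turn": 0},
  {"claw": 85, "delta_pos": [-26, -31.5, 0], "turn": 0},
  {"claw": 85, "delta_pos": [-26, -31.5, 0], "turn": 0},
])

```text
clock: 1.63
eef_pos: [433.6, 3.6, 239.6]
tcp_rot: [3.141, 0.001, 2.872]
contact_force: [1.2, 1.1, -0.2]
opening: 0.992
grasp_force: 0.0
```

>>> step_arm([
  {"claw": 60, "delta_pos": [-26, -31.5, 0], "turn": 0},
  {"claw": 50, "delta_pos": [-26, -31.5, 0], "turn": 0},
  {"claw": 50, "delta_pos": [-26, -31.5, 0], "turn": 0},
  {"claw": 50, "delta_pos": [-26, -31.5, 0], "turn": 0},
  {"claw": 50, "delta_pos": [0, 0, 0], "turn": 0.125},
  {"claw": 50, "delta_pos": [0, 0, 0], "turn": 0.125},
  {"claw": 50, "delta_pos": [0, 0, 0], "turn": 0.125},
  {"claw": 50, "delta_pos": [0, 0, 0], "turn": 0.125},
])

```text
clock: 2.3
eef_pos: [499.8, -143.9, 239.1]
tcp_rot: [-3.141, -0.0, 2.365]
contact_force: [0.4, -0.2, -0.3]
opening: 0.584
grasp_force: 0.0
```

>>> step_arm([
  {"claw": 50, "delta_pos": [0, 0, 0], "turn": 0.125},
  {"claw": 50, "delta_pos": [0, 0, 0], "turn": 0.125},
  {"claw": 50, "delta_pos": [0, 0, 0], "turn": 0.125},
  {"claw": 50, "delta_pos": [0, 0, 0], "turn": 0.125},
  {"claw": 50, "delta_pos": [0, 0, 0], "turn": 0.125},
  {"claw": 50, "delta_pos": [0, 0, 0], "turn": 0.125},
  {"claw": 50, "delta_pos": [0, 0, 0], "turn": 0.125},
  {"claw": 50, "delta_pos": [0, 0, 0], "turn": 0.125},
])

```text
clock: 2.97
eef_pos: [499.8, -143.4, 239.3]
tcp_rot: [-3.142, -0.0, 1.366]
contact_force: [0.1, -0.4, -0.4]
opening: 0.587
grasp_force: 0.0
```

>>> step_arm([
  {"claw": 50, "delta_pos": [0, 0, 0], "turn": 0.125},
  {"claw": 50, "delta_pos": [0, 0, 0], "turn": 0.125},
  {"claw": 50, "delta_pos": [0, 0, 0], "turn": 0.125},
  {"claw": 50, "delta_pos": [0, 0, 0], "turn": 0.125},
  {"claw": 50, "delta_pos": [0, 0, 0], "turn": 0.05},
  {"claw": 50, "delta_pos": [0, 0, 0], "turn": 0},
])

```text
clock: 3.47
eef_pos: [499.8, -143.4, 239.3]
tcp_rot: [3.142, 0.0, 0.819]
contact_force: [0.7, 0.1, 0.1]
opening: 0.586
grasp_force: 0.0
```

Run:
```python
from h import *
s=sense();print(s['clock'],s['eef_pos'],s['tcp_rot'],s['opening'],s['qpos'])
print(tool([529,-186,140]).round(1))
f=grab('wrist','w1.png');print(proj(f,[529,-186,139]),proj(f,[573,-140,139]))
```

```text
3.4667 [ 499.81039326 -143.4095475   239.30304808] [3.14158352e+00 6.52724314e-06 8.19491345e-01] 0.5857061503360617 [-2.82299661e-01  1.89550584e-01  1.85584781e+00 -1.11861105e-05
  1.09618907e+00  4.69010433e-01]
[-11.2  50.4  99.3]
[348.37041035 234.62956133] [355.24672793 149.19339742]
```

View pics/w1.png

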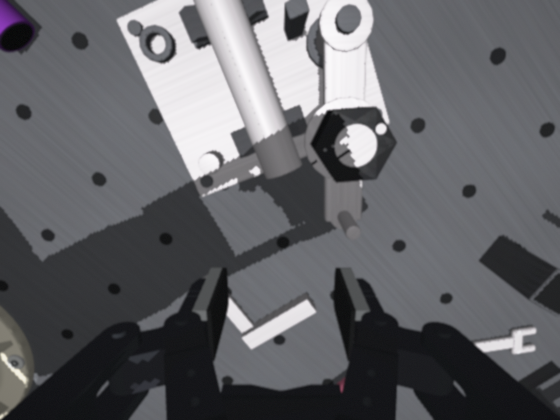

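The wrist view shows the pin top at (352,232), within about 3 mm of the prediction, and the knob at (357,146). The strap is aligned with tool x. Next I go over the pin and down.

>>> step_arm([
  {"claw": 50, "delta_pos": [-4.5, 26.5, 0], "turn": 0},
  {"claw": 50, "delta_pos": [-4.5, 26.5, 0], "turn": 0},
  {"claw": 50, "delta_pos": [0, 0, 30], "turn": 0},
  {"claw": 50, "delta_pos": [0, 0, 30], "turn": 0},
  {"claw": 50, "delta_pos": [0, 0, 15], "turn": 0},
  {"claw": 50, "delta_pos": [0, 0, 0], "turn": 0},
])

```text
clock: 4.02
eef_pos: [530.3, -185.4, 160.7]
tcp_rot: [-3.136, 0.002, 0.824]
contact_force: [-0.7, 0.6, 0.5]
opening: 0.587
grasp_force: 0.0
```

Run:
```python
from h import *
s=sense();print(s['eef_pos'],s['contact_force'])
f=grab('wrist','w2.png');print(proj(f,s['eef_pos']+[0,0,-25]),proj(f,s['eef_pos']+np.array([[0,0,0]])[0]))
```

```text
[ 530.27635569 -185.43359983  160.73869089] [-0.71040563  0.62085801  0.46434677]
[282.24359905 266.23395551] [282.15064602 291.06610738]
```

View pics/w2.png

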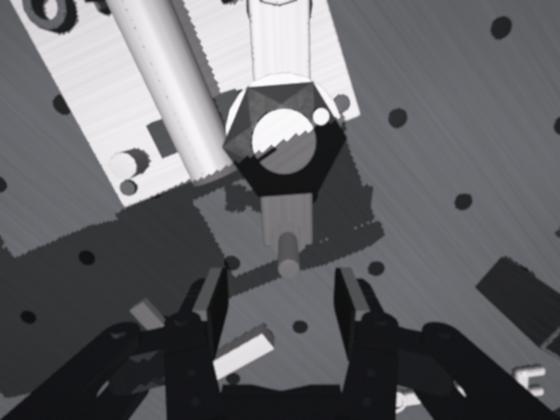

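The pin top sits at (289,265), about 2 mm to +y of the tool axis. I'll correct that, descend and close lightly.

>>> step_arm([
  {"claw": 50, "delta_pos": [0, 2, 25], "turn": 0},
  {"claw": 50, "delta_pos": [0, 0, 23], "turn": 0},
  {"claw": 12, "delta_pos": [0, 0, 0], "turn": 0},
  {"claw": 8, "delta_pos": [0, 0, 0], "turn": 0},
  {"claw": 8, "delta_pos": [0, 0, 0], "turn": 0},
  {"claw": 8, "delta_pos": [0, 0, 0], "turn": 0},
  {"claw": 8, "delta_pos": [0, 0, 0], "turn": 0},
  {"claw": 8, "delta_pos": [0, 0, 0], "turn": 0},
], force=25)

```text
clock: 4.73
eef_pos: [535.1, -187.8, 118.2]
tcp_rot: [3.139, -0.001, 0.822]
contact_force: [-1.5, 0.5, 6.4]
opening: 0.132
grasp_force: 25.8
```

Run:
```python
from h import *
s=sense();print(s['eef_pos'],s['tcp_rot'],s['contact_force'],s['opening']*85.4,s['grasp_force'])
H=np.array([630,-75]);p=s['eef_pos'][:2];v=p-H;phi=np.arctan2(v[1],v[0]);r=np.hypot(*v);print(r,phi)
home=np.pi*161.8/180-2*np.pi
print('turn needed',phi-home)
```

```text
[ 535.0885409  -187.78579236  118.19559415] [ 3.13904928e+00 -1.15066651e-03  8.21998089e-01] [-1.46090765  0.47071705  6.38948891] 11.246763642818557 25.751721560955048
147.40698771453728 -2.270346454438426
turn needed 1.188896123014335
```

>>> step_arm([
  {"claw": 8, "delta_pos": [0.2, -6, 0], "turn": 0.04},
  {"claw": 8, "delta_pos": [0.3, -9, 0], "turn": 0.06},
  {"claw": 8, "delta_pos": [0.3, -9, 0], "turn": 0.06},
  {"claw": 8, "delta_pos": [0.3, -9, 0], "turn": 0.06},
  {"claw": 8, "delta_pos": [0.3, -9, 0], "turn": 0.06},
  {"claw": 8, "delta_pos": [0.3, -9, 0], "turn": 0.06},
  {"claw": 8, "delta_pos": [0.3, -9, 0], "turn": 0.06},
  {"claw": 8, "delta_pos": [0, 0, 0], "turn": 0},
])

```text
clock: 5.4
eef_pos: [497.1, -139.0, 118.0]
tcp_rot: [3.142, 0.004, 0.419]
contact_force: [-14.5, -4.7, 18.4]
opening: 0.128
grasp_force: 26.9
```

```bash
cat > arc.py <<'E'
from h import *
s=sense();print(s['eef_pos'],s['tcp_rot'],s['contact_force'],s['opening']*85.4,s['grasp_force'])
H=np.array([630,-75]);p=s['eef_pos'][:2];v=p-H;phi=np.arctan2(v[1],v[0]);phi-=2*np.pi*(phi>0);r=np.hypot(*v);print(r,phi)
home=np.pi*161.8/180-2*np.pi
print('turn needed',phi-home)
E
python3 arc.py
```

```text
[ 497.10812014 -139.04136622  118.04049183] [3.14151427 0.0035365  0.41922357] [-14.50709886  -4.71420289  18.39967761] 10.917057424732507 26.913141310214996
147.5179593153902 -2.692524912149905
turn needed 0.7667176653028558
```

>>> step_arm([
  {"claw": 8, "delta_pos": [-2, -9, -2], "turn": 0.06},
  {"claw": 8, "delta_pos": [-0.7, -9, -2], "turn": 0.06},
  {"claw": 8, "delta_pos": [0.3, -9, 0], "turn": 0.06},
  {"claw": 8, "delta_pos": [0.3, -9, 0], "turn": 0.06},
  {"claw": 8, "delta_pos": [0.3, -9, 0], "turn": 0.06},
  {"claw": 8, "delta_pos": [0.3, -9, 0], "turn": 0.06},
  {"claw": 8, "delta_pos": [0.3, -9, 0], "turn": 0.06},
  {"claw": 8, "delta_pos": [0, 0, 0], "turn": 0},
])

```text
clock: 6.07
eef_pos: [481.3, -77.6, 119.7]
tcp_rot: [-3.141, 0.004, -0.0]
contact_force: [-5.4, 1.6, -10.1]
opening: 0.127
grasp_force: 26.2
```

```bash
python3 arc.py
```

```text
[481.32755366 -77.63815586 119.69833132] [-3.14072197e+00  3.92259844e-03 -1.75527089e-04] [ -5.38322289   1.58910846 -10.11589633] 10.812418771166278 26.180234849452972
148.69585120802455 -3.1238497625477417
turn needed 0.33539281490501915
```

>>> step_arm([
  {"claw": 8, "delta_pos": [-0.3, -9, 0.5], "turn": 0.06},
  {"claw": 8, "delta_pos": [0.3, -9, 0.5], "turn": 0.06},
  {"claw": 8, "delta_pos": [0.3, -9, 0], "turn": 0.06},
  {"claw": 8, "delta_pos": [0.3, -9, 0], "turn": 0.06},
  {"claw": 8, "delta_pos": [0.3, -6, 0], "turn": 0.04},
  {"claw": 8, "delta_pos": [0, 0, 0], "turn": 0},
])

```text
clock: 6.57
eef_pos: [486.3, -36.4, 119.5]
tcp_rot: [3.141, 0.006, -0.278]
contact_force: [-12.3, 4.6, 9.0]
opening: 0.13
grasp_force: 27.8
```

```bash
python3 arc.py
```

```text
[486.25881112 -36.40178455 119.51786367] [ 3.14127317  0.00580353 -0.27834448] [-12.25695311   4.55862874   9.02152358] 11.070096350920455 27.818493247032166
148.83330143775882 -3.4039299311601607
turn needed 0.05531264629260013
```

>>> step_arm([
  {"claw": 8, "delta_pos": [-1, -3, 0], "turn": 0.02},
  {"claw": 8, "delta_pos": [0, -3, 0], "turn": 0.02},
  {"claw": 8, "delta_pos": [0, -3, 0], "turn": 0.02},
  {"claw": 8, "delta_pos": [0, 0, 0], "turn": 0},
])

```text
clock: 6.9
eef_pos: [488.7, -28.2, 119.6]
tcp_rot: [3.141, 0.004, -0.337]
contact_force: [-9.5, 4.0, 4.1]
opening: 0.129
grasp_force: 27.5
```

```bash
python3 arc.py
```

```text
[488.65618098 -28.20081416 119.55583781] [ 3.14099738  0.00405212 -0.33722303] [-9.53008039  4.0393621   4.08339546] 11.057504072302995 27.46020019054413
148.8900230664699 -3.461333440252411
turn needed -0.002090862799650317
```

>>> step_arm([
  {"claw": 8, "delta_pos": [-0.5, -3, 0], "turn": 0.02},
  {"claw": 8, "delta_pos": [0, -3, 0], "turn": 0.02},
  {"claw": 8, "delta_pos": [0, -2, 0], "turn": 0},
  {"claw": 8, "delta_pos": [0, 0, 0], "turn": 0},
])

```text
clock: 7.23
eef_pos: [491.3, -20.7, 119.6]
tcp_rot: [3.141, 0.003, -0.376]
contact_force: [-8.2, 3.2, 2.0]
opening: 0.123
grasp_force: 27.3
```

```bash
python3 arc.py
python3 - <<'E'
from h import *
grab('top','t2.png');f=grab('top');A=f['img'][130:230,235:345];B=grab('side')['img'][135:255,190:310]
c=np.zeros((400,800,3),np.uint8);c[:,:440]=cv2.resize(A,None,fx=4,fy=4,interpolation=cv2.INTER_CUBIC);c[:360,440:]=cv2.resize(B,None,fx=3,fy=3,interpolation=cv2.INTER_CUBIC)
cv2.imwrite('pics/crop2.png',cv2.cvtColor(c,cv2.COLOR_RGB2BGR))
E
```

```text
[491.29230217 -20.7418761  119.57079847] [ 3.14087434  0.00336568 -0.3762021 ] [-8.20059509  3.18266684  1.98514506] 10.472861751810074 27.316214740276337
148.9421681294693 -3.514462822275253
turn needed -0.055220244822492326
```

>>> step_arm([
  {"claw": 8, "delta_pos": [-0.3, -3, 0], "turn": 0.02},
  {"claw": 8, "delta_pos": [0, -3, 0], "turn": 0.02},
  {"claw": 8, "delta_pos": [0, 0, 0], "turn": 0},
  {"claw": 8, "delta_pos": [0, 0, 0], "turn": 0},
])

```text
clock: 7.72
eef_pos: [492.0, -18.8, 119.5]
tcp_rot: [3.134, 0.003, -0.413]
contact_force: [-14.3, -23.8, 7.2]
opening: 0.126
grasp_force: 28.6
```

```bash
python3 arc.py
```

```text
[492.0008612  -18.77458032 119.53919096] [ 3.1341079   0.00315165 -0.41331898] [-14.28887086 -23.82902724   7.15283629] 10.792469589692933 28.61291080713272
149.01362396565995 -3.528490423469717
turn needed -0.06924784601695633
```

View pics/crop2.png

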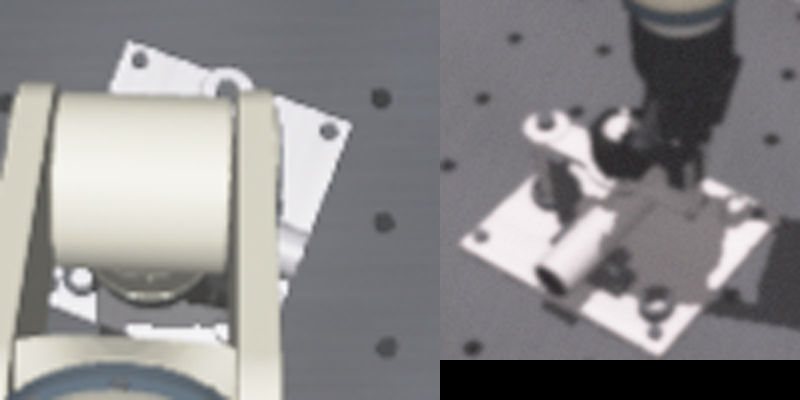

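The strap is hard against its stop, with the tangential force jumping to about 27 N; the side view shows it across the tube. Release the pin and lift.

>>> step_arm([
  {"claw": 8, "delta_pos": [0, 2, 0], "turn": 0},
  {"claw": 40, "delta_pos": [0, 0, 0], "turn": 0},
  {"claw": 40, "delta_pos": [0, 0, 0], "turn": 0},
  {"claw": 40, "delta_pos": [0, 0, -30], "turn": 0},
  {"claw": 40, "delta_pos": [0, 0, -30], "turn": 0},
  {"claw": 85, "delta_pos": [-30, 0, -30], "turn": 0},
  {"claw": 85, "delta_pos": [-30, 0, -10], "turn": 0},
  {"claw": 85, "delta_pos": [0, 0, 0], "turn": 0},
])

```text
clock: 8.38
eef_pos: [438.0, 8.3, 221.7]
tcp_rot: [-3.139, -0.003, -0.417]
contact_force: [0.7, -0.2, -0.0]
opening: 0.876
grasp_force: 0.0
```

Run:
```python
from h import *
s=sense();print(s['eef_pos'],s['tcp_rot'],s['contact_force'],s['opening'],s['qpos'])
f=grab('wrist','w3.png');print(proj(f,[552,-43.3,139]),proj(f,[491.5,-19,139]))
```

```text
[438.00300333   8.32835595 221.67098623] [-3.13941232e+00 -2.68595510e-03 -4.16521130e-01] [ 0.71233431 -0.16322292 -0.00142924] 0.8764659610641308 [1.49330896e-02 7.56042034e-02 2.03467122e+00 1.00120574e-03
 1.02796584e+00 2.00173187e+00]
[284.18832123  23.86101782] [287.34738945 139.1460297 ]
```

View pics/w3.png

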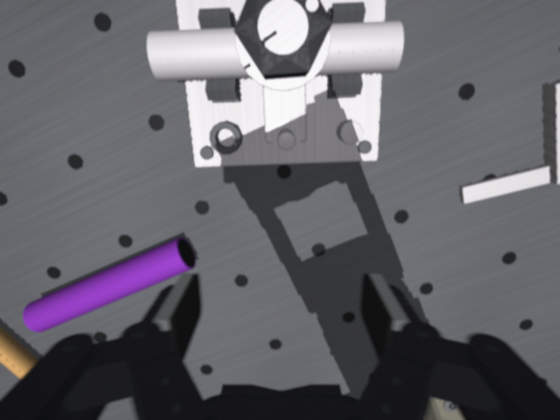

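The wrist view shows the strap square across the tube. Pin top is at (287,140), exactly as predicted, and the knob centre at about (284,27). Two hex flats face along the strap. I'll turn the tool −3.665 so the pads meet flats away from the pin and leave about 4.7 rad of clockwise travel.

>>> step_arm([
  {"claw": 72, "delta_pos": [0, 0, 0], "turn": -0.125},
  {"claw": 72, "delta_pos": [0, 0, 0], "turn": -0.125},
  {"claw": 72, "delta_pos": [0, 0, 0], "turn": -0.125},
  {"claw": 72, "delta_pos": [0, 0, 0], "turn": -0.125},
  {"claw": 72, "delta_pos": [0, 0, 0], "turn": -0.125},
  {"claw": 72, "delta_pos": [0, 0, 0], "turn": -0.125},
  {"claw": 72, "delta_pos": [0, 0, 0], "turn": -0.125},
  {"claw": 72, "delta_pos": [0, 0, 0], "turn": -0.125},
])

```text
clock: 9.1
eef_pos: [441.1, 6.9, 218.7]
tcp_rot: [3.141, -0.001, 0.589]
contact_force: [0.0, 1.0, 0.1]
opening: 0.843
grasp_force: 0.0
```

>>> step_arm([
  {"claw": 72, "delta_pos": [0, 0, 0], "turn": -0.125},
  {"claw": 72, "delta_pos": [0, 0, 0], "turn": -0.125},
  {"claw": 72, "delta_pos": [0, 0, 0], "turn": -0.125},
  {"claw": 72, "delta_pos": [0, 0, 0], "turn": -0.125},
  {"claw": 72, "delta_pos": [0, 0, 0], "turn": -0.125},
  {"claw": 72, "delta_pos": [0, 0, 0], "turn": -0.125},
  {"claw": 72, "delta_pos": [0, 0, 0], "turn": -0.125},
  {"claw": 72, "delta_pos": [0, 0, 0], "turn": -0.125},
])

```text
clock: 9.77
eef_pos: [441.1, 6.9, 218.8]
tcp_rot: [3.14, -0.0, 1.589]
contact_force: [0.6, -0.3, -0.6]
opening: 0.836
grasp_force: 0.0
```

>>> step_arm([
  {"claw": 72, "delta_pos": [0, 0, 0], "turn": -0.125},
  {"claw": 72, "delta_pos": [0, 0, 0], "turn": -0.125},
  {"claw": 72, "delta_pos": [0, 0, 0], "turn": -0.125},
  {"claw": 72, "delta_pos": [0, 0, 0], "turn": -0.125},
  {"claw": 72, "delta_pos": [0, 0, 0], "turn": -0.125},
  {"claw": 72, "delta_pos": [0, 0, 0], "turn": -0.125},
  {"claw": 72, "delta_pos": [0, 0, 0], "turn": -0.125},
  {"claw": 72, "delta_pos": [0, 0, 0], "turn": -0.125},
])

```text
clock: 10.43
eef_pos: [441.1, 6.9, 218.7]
tcp_rot: [3.141, 0.001, 2.589]
contact_force: [0.4, -0.3, -0.5]
opening: 0.849
grasp_force: 0.0
```

>>> step_arm([
  {"claw": 72, "delta_pos": [0, 0, 0], "turn": -0.125},
  {"claw": 72, "delta_pos": [0, 0, 0], "turn": -0.125},
  {"claw": 72, "delta_pos": [0, 0, 0], "turn": -0.125},
  {"claw": 72, "delta_pos": [0, 0, 0], "turn": -0.125},
  {"claw": 72, "delta_pos": [0, 0, 0], "turn": -0.125},
  {"claw": 72, "delta_pos": [0, 0, 0], "turn": -0.04},
  {"claw": 72, "delta_pos": [0, 0, 0], "turn": 0},
  {"claw": 72, "delta_pos": [0, 0, 0], "turn": 0},
])

```text
clock: 11.1
eef_pos: [440.7, 7.0, 218.7]
tcp_rot: [-3.142, 0.001, -3.038]
contact_force: [-0.1, 0.2, 0.9]
opening: 0.842
grasp_force: 0.0
```

Run:
```python
from h import *
s=sense();print(s['clock'],s['eef_pos'],s['tcp_rot'],s['opening'],s['qpos'])
print(tool([551.5,-43,121]).round(1))
```

```text
11.1 [440.68719277   6.96948622 218.72759498] [-3.14153345e+00  8.04862109e-04 -3.03765307e+00] 0.8421262574034175 [ 1.23992638e-02  8.52399869e-02  2.03139994e+00  1.71154242e-05
  1.02414582e+00 -1.66234552e+00]
[-105.   -61.2   97.8]
```

>>> step_arm([
  {"claw": 72, "delta_pos": [-35, -20.4, 0], "turn": 0},
  {"claw": 72, "delta_pos": [-35, -20.4, 0], "turn": 0},
  {"claw": 72, "delta_pos": [-35, -20.4, 0], "turn": 0},
  {"claw": 72, "delta_pos": [0, 0, 25], "turn": 0},
  {"claw": 72, "delta_pos": [0, 0, 22], "turn": 0},
  {"claw": 72, "delta_pos": [0, 0, 0], "turn": 0},
  {"claw": 72, "delta_pos": [0, 0, 0], "turn": 0},
])

```text
clock: 11.68
eef_pos: [549.9, -42.8, 170.8]
tcp_rot: [3.141, -0.003, -3.038]
contact_force: [-0.1, 0.5, 0.0]
opening: 0.841
grasp_force: 0.0
```

Run:
```python
from h import *
s=sense();print(s['clock'],s['eef_pos'],s['tcp_rot'],s['contact_force'])
print(tool([551.5,-43,121]).round(1))
f=grab('wrist','w4.png');p=s['eef_pos'].copy();p[2]=139;print(proj(f,p),proj(f,[551.5,-43,139]))
```

```text
11.6833 [549.93718485 -42.78869717 170.8022414 ] [ 3.14102466e+00 -2.76516114e-03 -3.03751509e+00] [-0.06817416  0.52661875  0.02297704]
[-1.7 -0.4 49.8]
[279.02645696 260.17050763] [278.35205041 262.70905817]
```

View pics/w4.png

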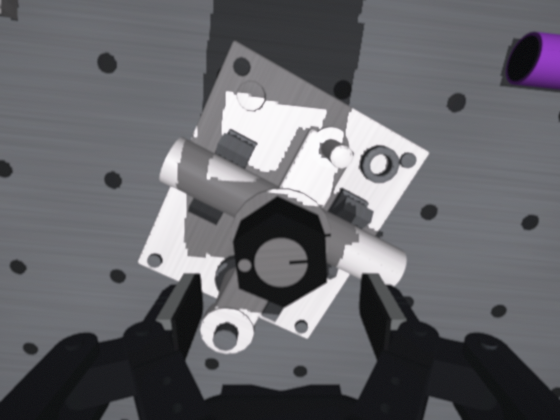

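The knob top disc centre is at (281,262), within 1 mm of the estimate, and the left and right flats face the pads. Descend and grip.

>>> step_arm([
  {"claw": 72, "delta_pos": [-1.5, 0.5, 20], "turn": 0},
  {"claw": 72, "delta_pos": [0, 0, 15], "turn": 0},
  {"claw": 72, "delta_pos": [0, 0, 13], "turn": 0},
  {"claw": 72, "delta_pos": [0, 0, 0], "turn": 0},
  {"claw": 46, "delta_pos": [0, 0, 0], "turn": 0},
  {"claw": 46, "delta_pos": [0, 0, 0], "turn": 0},
  {"claw": 46, "delta_pos": [0, 0, 0], "turn": 0},
  {"claw": 46, "delta_pos": [0, 0, 0], "turn": 0},
], force=60)

```text
clock: 12.4
eef_pos: [553.2, -42.3, 126.0]
tcp_rot: [-3.141, 0.003, -3.036]
contact_force: [-1.8, -2.1, 5.4]
opening: 0.579
grasp_force: 60.5
```

```bash
cat > k.py <<'E'
from h import *
s=sense();print(s['clock'],s['eef_pos'].round(1),s['tcp_rot'].round(3),s['contact_force'].round(1),s['wrist_torque'].round(3),(s['opening']*85.4).round(1),s['grasp_force'],'q6',s['qpos'][5],s['joint_efforts'][5])
E
python3 k.py
```

```text
Traceback (most recent call last):
  File "k.py", line 2, in <module>
    s=sense();print(s['clock'],s['eef_pos'].round(1),s['tcp_rot'].round(3),s['contact_force'].round(1),s['wrist_torque'].round(3),(s['opening']*85.4).round(1),s['grasp_force'],'q6',s['qpos'][5],s['joint_efforts'][5])
                                                                                                                                  ^^^^^^^^^^^^^^^^^^^^^^^^^
AttributeError: 'float' object has no attribute 'round'
```

Gripped at 49.4 mm across flats. Now turning clockwise.

>>> step_arm([
  {"claw": 46, "delta_pos": [0, 0, 0], "turn": 0.1},
  {"claw": 46, "delta_pos": [0, 0, 0], "turn": 0.1},
  {"claw": 46, "delta_pos": [0, 0, 0], "turn": 0.1},
  {"claw": 46, "delta_pos": [0, 0, 0], "turn": 0.1},
  {"claw": 46, "delta_pos": [0, 0, 0], "turn": 0.1},
  {"claw": 46, "delta_pos": [0, 0, 0], "turn": 0.1},
  {"claw": 46, "delta_pos": [0, 0, 0], "turn": 0.1},
  {"claw": 46, "delta_pos": [0, 0, 0], "turn": 0.1},
])

```text
clock: 13.07
eef_pos: [552.8, -43.6, 126.0]
tcp_rot: [-3.141, 0.003, 2.443]
contact_force: [-3.4, -10.4, 7.1]
opening: 0.576
grasp_force: 61.4
```

```bash
sed -i "s/(s\['opening'\]\*85.4).round(1)/s['opening']*85.4/" k.py; python3 k.py
```

```text
13.0667 [552.8 -43.6 126. ] [-3.141e+00  3.000e-03  2.443e+00] [ -3.4 -10.4   7.1] [-1.664  0.714  0.15 ] 49.21553123824441 61.38288754038513 q6 -0.9499511737407432 -1.801747977733612
```

>>> step_arm([
  {"claw": 46, "delta_pos": [0, 0, 0], "turn": 0.1},
  {"claw": 46, "delta_pos": [0, 0, 0], "turn": 0.1},
  {"claw": 46, "delta_pos": [0, 0, 0], "turn": 0.1},
  {"claw": 46, "delta_pos": [0, 0, 0], "turn": 0.1},
  {"claw": 46, "delta_pos": [0, 0, 0], "turn": 0.1},
  {"claw": 46, "delta_pos": [0, 0, 0], "turn": 0.1},
  {"claw": 46, "delta_pos": [0, 0, 0], "turn": 0.1},
])

```text
clock: 13.65
eef_pos: [551.8, -44.2, 125.9]
tcp_rot: [-3.141, 0.003, 1.743]
contact_force: [-6.9, -12.5, 10.2]
opening: 0.58
grasp_force: 61.9
```

```bash
python3 k.py
```

```text
13.65 [551.8 -44.2 125.9] [-3.141e+00  3.000e-03  1.743e+00] [ -6.9 -12.5  10.2] [-2.099  1.376  0.147] 49.54980385813952 61.86266773380339 q6 -0.24998831808806787 -1.800655983388424
```

>>> step_arm([
  {"claw": 46, "delta_pos": [0, 0, -0.5], "turn": 0.1},
  {"claw": 46, "delta_pos": [0, 0, 0], "turn": 0.1},
  {"claw": 46, "delta_pos": [0, 0, 0], "turn": 0.1},
])

```text
clock: 13.9
eef_pos: [551.3, -44.2, 126.0]
tcp_rot: [-3.141, 0.004, 1.443]
contact_force: [-7.9, -12.5, 7.4]
opening: 0.578
grasp_force: 61.9
```

```bash
python3 k.py
```

```text
13.9 [551.3 -44.2 126. ] [-3.141  0.004  1.443] [ -7.9 -12.5   7.4] [-2.163  1.385  0.212] 49.40263961599381 61.864853259176016 q6 0.049992469217879046 -1.806122325360775
```

>>> step_arm([
  {"claw": 46, "delta_pos": [0, 0, 0], "turn": 0.1},
  {"claw": 46, "delta_pos": [0, 0, 0], "turn": 0.1},
])

```text
clock: 14.07
eef_pos: [551.0, -44.2, 125.9]
tcp_rot: [-3.141, 0.004, 1.243]
contact_force: [-9.3, -12.1, 8.4]
opening: 0.578
grasp_force: 62.0
```

```bash
python3 k.py
```

```text
14.0667 [551.  -44.2 125.9] [-3.141  0.004  1.243] [ -9.3 -12.1   8.4] [-2.005  1.533  0.17 ] 49.382540647453354 62.012277357280254 q6 0.2500390845556559 -1.8087691068649292
```

>>> step_arm([
  {"claw": 46, "delta_pos": [0, 0, 0], "turn": 0.1},
  {"claw": 46, "delta_pos": [0, 0, 0], "turn": 0.1},
])

```text
clock: 14.23
eef_pos: [550.6, -44.1, 125.9]
tcp_rot: [-3.141, 0.004, 1.043]
contact_force: [-10.5, -11.7, 9.9]
opening: 0.58
grasp_force: 62.2
```

```bash
python3 k.py
```

```text
14.2333 [550.6 -44.1 125.9] [-3.141  0.004  1.043] [-10.5 -11.7   9.9] [-1.991  1.737  0.162] 49.563671667494056 62.154669519513845 q6 0.4500260267922397 -1.8113691732287407
```

>>> step_arm([
  {"claw": 46, "delta_pos": [0, 0, 0], "turn": 0.1},
  {"claw": 46, "delta_pos": [0, 0, 0], "turn": 0.1},
])

```text
clock: 14.4
eef_pos: [550.3, -44.0, 125.9]
tcp_rot: [-3.141, 0.004, 0.843]
contact_force: [-11.5, -10.9, 10.8]
opening: 0.578
grasp_force: 62.3
```

```bash
python3 k.py
```

```text
14.4 [550.3 -44.  125.9] [-3.141  0.004  0.843] [-11.5 -10.9  10.8] [-1.884  1.906  0.159] 49.37396719134921 62.300733821466565 q6 0.6500027339914046 -1.8128419294953346
```

>>> step_arm([
  {"claw": 46, "delta_pos": [0, 0, 0], "turn": 0.1},
  {"claw": 46, "delta_pos": [0, 0, 0], "turn": 0.1},
])

```text
clock: 14.57
eef_pos: [550.1, -43.8, 125.9]
tcp_rot: [3.141, 0.004, 0.643]
contact_force: [-12.1, -9.9, 11.5]
opening: 0.58
grasp_force: 62.5
```

```bash
python3 k.py
```

```text
14.5667 [550.1 -43.8 125.9] [3.141 0.004 0.643] [-12.1  -9.9  11.5] [-1.601  2.048  0.191] 49.52201350946083 62.46356771327555 q6 0.850049806669683 -1.8063756823539734
```

>>> step_arm([
  {"claw": 46, "delta_pos": [0, 0, 0], "turn": 0.1},
  {"claw": 46, "delta_pos": [0, 0, 0], "turn": 0.1},
])

```text
clock: 14.73
eef_pos: [549.9, -43.6, 125.9]
tcp_rot: [3.141, 0.005, 0.443]
contact_force: [-12.9, -8.0, 12.8]
opening: 0.581
grasp_force: 62.6
```

```bash
python3 k.py
```

```text
14.7333 [549.9 -43.6 125.9] [3.141 0.005 0.443] [-12.9  -8.   12.8] [-1.441  2.184  0.207] 49.62359092027046 62.60028228163719 q6 1.0499829527219082 -1.7977800965309143
```

>>> step_arm([
  {"claw": 46, "delta_pos": [0, 0, 0], "turn": 0.1},
  {"claw": 46, "delta_pos": [0, 0, 0], "turn": 0},
])

```text
clock: 14.9
eef_pos: [549.7, -43.4, 125.9]
tcp_rot: [3.141, 0.005, 0.341]
contact_force: [-13.3, -8.4, 13.4]
opening: 0.579
grasp_force: 61.9
```

```bash
python3 k.py
```

```text
14.9 [549.7 -43.4 125.9] [3.141 0.005 0.341] [-13.3  -8.4  13.4] [-1.429  2.262  0.085] 49.42611269222134 61.87744069844484 q6 1.1514451828437517 1.7659535631537437
```

>>> step_arm([
  {"claw": 46, "delta_pos": [0, 0, 0], "turn": 0.1},
  {"claw": 46, "delta_pos": [0, 0, 0], "turn": 0},
])

```text
clock: 15.07
eef_pos: [549.7, -43.2, 125.9]
tcp_rot: [3.141, 0.005, 0.242]
contact_force: [-13.6, -7.1, 13.6]
opening: 0.578
grasp_force: 62.0
```

```bash
python3 k.py
```

```text
15.0667 [549.7 -43.2 125.9] [3.141 0.005 0.242] [-13.6  -7.1  13.6] [-1.244  2.324  0.057] 49.37501878929952 61.967476308345795 q6 1.2507982378769409 1.4501460269093513
```

>>> step_arm([
  {"claw": 46, "delta_pos": [0, 0, 0], "turn": 0.1},
  {"claw": 46, "delta_pos": [0, 0, 0], "turn": 0},
])

```text
clock: 15.23
eef_pos: [549.6, -43.1, 126.0]
tcp_rot: [3.141, 0.005, 0.142]
contact_force: [-13.6, -6.9, 13.3]
opening: 0.579
grasp_force: 62.1
```

```bash
python3 k.py
```

```text
15.2333 [549.6 -43.1 126. ] [3.141 0.005 0.142] [-13.6  -6.9  13.3] [-1.133  2.341  0.041] 49.42326045202035 62.09318345412612 q6 1.3505316737857698 1.4651300758123398
```

>>> step_arm([
  {"claw": 46, "delta_pos": [0, 0, 0], "turn": 0.1},
])

```text
clock: 15.32
eef_pos: [549.4, -43.0, 125.9]
tcp_rot: [3.14, 0.005, 0.049]
contact_force: [-15.0, -3.8, 15.2]
opening: 0.578
grasp_force: 64.7
```

```bash
python3 k.py
python3 - <<'E'
from h import *
f=grab('wrist');c=f['img'][150:350,160:400];cv2.imwrite('pics/w5.png',cv2.cvtColor(cv2.resize(c,None,fx=3,fy=3,interpolation=cv2.INTER_CUBIC),cv2.COLOR_RGB2BGR))
k=[552,-43.5]
for z in(139,141,144,149): print(z,proj(f,[*k,z]))
E
```

```text
15.3167 [549.4 -43.  125.9] [3.14  0.005 0.049] [-15.   -3.8  15.2] [-0.578  2.467  0.635] 49.38353959625083 64.65390365570784 q6 1.4437870377229904 -2.715933322906494
139 [284.14760378 300.87089889]
141 [284.19909604 303.56967141]
144 [284.27906126 307.76074663]
149 [284.42014038 315.15487684]
```

View pics/w5.png

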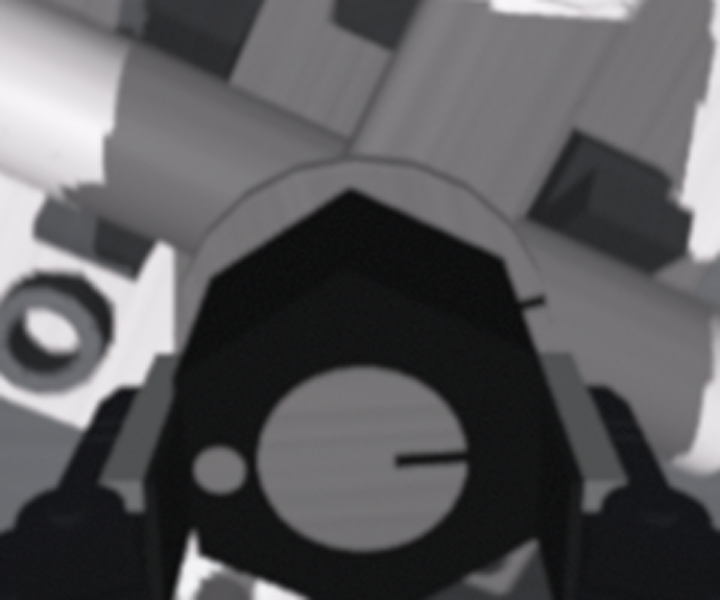

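Disc centre is at (362,458) and the indicator dot at (220,470). The dot's offset from the disc has only scaled with distance, so the pin has not risen and there is no click yet. The torque jump to 0.63 N·m therefore looks like the screw reaching its stop, at about 3.2 rad. I'll go on slowly.

>>> step_arm([
  {"claw": 46, "delta_pos": [0, 0, 0], "turn": 0},
])

```text
clock: 15.45
eef_pos: [549.5, -43.0, 125.9]
tcp_rot: [3.14, 0.005, 0.046]
contact_force: [-14.7, -4.8, 15.2]
opening: 0.581
grasp_force: 63.2
```

```bash
python3 k.py
```

```text
15.45 [549.5 -43.  125.9] [3.14  0.005 0.046] [-14.7  -4.8  15.2] [-0.924  2.444  0.322] 49.597975429442116 63.22615225799382 q6 1.44645080165304 1.0156485065817833
```

>>> step_arm([
  {"claw": 46, "delta_pos": [0, 0, 0], "turn": 0.05},
  {"claw": 46, "delta_pos": [0, 0, 0], "turn": 0},
])

```text
clock: 15.62
eef_pos: [549.5, -42.8, 125.9]
tcp_rot: [3.14, 0.005, -0.005]
contact_force: [-14.6, -5.2, 15.0]
opening: 0.578
grasp_force: 63.0
```

```bash
python3 k.py
python3 - <<'E'
from h import *
f=grab('wrist','w6.png')
g=cv2.cvtColor(f['img'],cv2.COLOR_RGB2GRAY)[260:360,215:330]
n,l,st,c=cv2.connectedComponentsWithStats((g>70).astype(np.uint8))
for i in range(1,n):
    if 30<st[i,4]<5000: print(st[i],c[i]+[215,260])
E
```

```text
15.6167 [549.5 -42.8 125.9] [ 3.14   0.005 -0.005] [-14.6  -5.2  15. ] [-0.784  2.469  0.209] 49.36686497178719 62.97981700859964 q6 1.4978099515137107 0.8336362615227699
[  0   0   9  26 102] [217.2745098  267.93137255]
[  31   13   70   61 3257] [279.71200491 302.70709242]
[  9  40  18  17 244] [232.41393443 308.19262295]
[  1  69  53  31 913] [238.47754655 349.70646221]
[106  78   9   6  37] [325.67567568 340.16216216]
```

Add to k.py:
```python
f=grab('wrist')
g=cv2.cvtColor(f['img'],cv2.COLOR_RGB2GRAY)[260:360,215:330]
n,l,st,c=cv2.connectedComponentsWithStats((g>70).astype(np.uint8))
for i in range(1,n):
    if 100<st[i,4]<5000 and 290<c[i][1]+260<330: print(st[i],(c[i]+[215,260]).round(1))
```

```text
(no output)
```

>>> step_arm([
  {"claw": 46, "delta_pos": [0, 0, 0], "turn": 0.08},
  {"claw": 46, "delta_pos": [0, 0, 0], "turn": 0},
])

```text
clock: 15.83
eef_pos: [549.6, -42.7, 125.9]
tcp_rot: [3.14, 0.004, -0.087]
contact_force: [-14.0, -4.6, 14.5]
opening: 0.577
grasp_force: 61.7
```

```bash
python3 k.py
```

```text
15.8333 [549.6 -42.7 125.9] [ 3.14   0.004 -0.087] [-14.   -4.6  14.5] [-0.738  2.37  -0.028] 49.30835032039259 61.71722363680601 q6 1.5796194222394986 0.9887824952602386
[  31   13   70   61 3260] [279.8 302.8]
[  9  40  17  19 264] [232.2 309. ]
```

>>> step_arm([
  {"claw": 46, "delta_pos": [0, 0, 0], "turn": 0.08},
  {"claw": 46, "delta_pos": [0, 0, 0], "turn": 0},
])

```text
clock: 16.05
eef_pos: [549.6, -42.6, 125.9]
tcp_rot: [3.14, 0.004, -0.167]
contact_force: [-14.1, -4.3, 13.3]
opening: 0.577
grasp_force: 61.4
```

```bash
python3 k.py
```

```text
16.05 [549.6 -42.6 125.9] [ 3.14   0.004 -0.167] [-14.1  -4.3  13.3] [-0.598  2.351 -0.173] 49.23650770285127 61.41433057375252 q6 1.6598695863485768 0.941600427031517
[  31   13   70   61 3267] [279.8 302.9]
[  9  40  17  19 271] [232.2 309.3]
```

>>> step_arm([
  {"claw": 46, "delta_pos": [0, 0, 0], "turn": 0.08},
  {"claw": 46, "delta_pos": [0, 0, 0], "turn": 0},
])

```text
clock: 16.27
eef_pos: [549.6, -42.5, 125.9]
tcp_rot: [3.14, 0.004, -0.248]
contact_force: [-14.3, -2.4, 14.2]
opening: 0.576
grasp_force: 61.4
```

```bash
python3 k.py
```

```text
16.2667 [549.6 -42.5 125.9] [ 3.14   0.004 -0.248] [-14.3  -2.4  14.2] [-0.445  2.336 -0.179] 49.225272082272475 61.397871701046824 q6 1.7399457998835484 0.9548662975430489
[  31   13   70   61 3278] [279.8 302.8]
[  9  40  18  18 248] [232.5 308.4]
```

The torque has reversed (+0.64 → 0.32 → 0.21 → −0.03 → −0.17 → −0.18) and the indicator dot peaked, so the knob has clicked. A little further into the rest zone, then let go.

>>> step_arm([
  {"claw": 46, "delta_pos": [0, 0, 0], "turn": 0.08},
  {"claw": 46, "delta_pos": [0, 0, 0], "turn": 0.08},
  {"claw": 46, "delta_pos": [0, 0, 0], "turn": 0},
])

```text
clock: 16.57
eef_pos: [549.6, -42.2, 125.9]
tcp_rot: [3.14, 0.004, -0.408]
contact_force: [-13.5, -0.7, 14.9]
opening: 0.577
grasp_force: 61.4
```

```bash
python3 k.py
```

```text
16.5667 [549.6 -42.2 125.9] [ 3.14   0.004 -0.408] [-13.5  -0.7  14.9] [-0.232  2.329 -0.194] 49.29873097183199 61.36440527625382 q6 1.9004184095895957 1.2037133798003197
[  31   13   70   61 3273] [279.9 302.7]
[ 10  39  17  16 218] [232.9 306.7]
```

>>> step_arm([
  {"claw": 72, "delta_pos": [0, 0, 0], "turn": 0},
  {"claw": 72, "delta_pos": [0, 0, 0], "turn": 0},
  {"claw": 72, "delta_pos": [0, 0, 0], "turn": 0},
  {"claw": 72, "delta_pos": [0, 0, 0], "turn": 0},
  {"claw": 72, "delta_pos": [0, 0, -25], "turn": 0},
  {"claw": 72, "delta_pos": [0, 0, -30], "turn": 0},
  {"claw": 72, "delta_pos": [0, 0, -40], "turn": 0},
  {"claw": 72, "delta_pos": [0, 0, 0], "turn": 0},
])

```text
clock: 17.28
eef_pos: [556.1, -42.4, 226.4]
tcp_rot: [-3.138, -0.01, -0.403]
contact_force: [2.1, 0.6, 1.0]
opening: 0.842
grasp_force: 0.0
```

Run:
```python
from h import *
s=sense();print(s['eef_pos'],s['tcp_rot'],s['contact_force'],s['opening'])
f=grab('wrist');cv2.imwrite('pics/w7.png',cv2.cvtColor(f['img'],cv2.COLOR_RGB2BGR));print(proj(f,[552,-43.4,139]),proj(f,[491.5,-19,139]))
```

```text
[556.10291772 -42.39361655 226.39822264] [-3.13820351 -0.01000748 -0.40321591] [2.05932845 0.6164136  0.96053528] 0.8418882496396984
[285.65949202 230.62585921] [286.92001161 310.36825405]
```

View pics/w7.png

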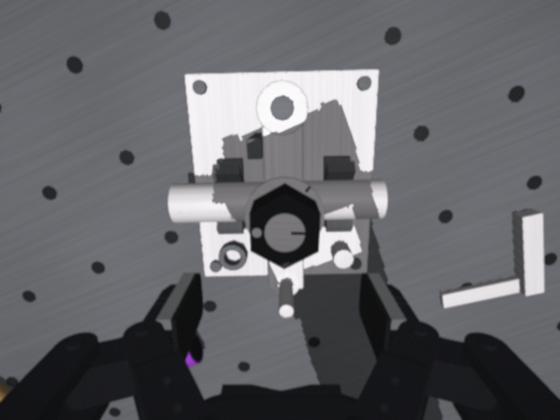

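The view shows the strap home across the tube. Knob centre is at (285,232) with the dot at (257,232), pin at (286,311), and nut and stub in place. I'll measure the knob angle now and after a wait, to see whether it has been drawn on and is at rest.

```bash
cat > m.py <<'E'
from h import *
f=grab('wrist');u,v=proj(f,[552,-43.4,139]).astype(int);x0,y0=u-45,v-45
g=cv2.cvtColor(f['img'],cv2.COLOR_RGB2GRAY)[y0:y0+90,x0:x0+90]
n,l,st,c=cv2.connectedComponentsWithStats((g>70).astype(np.uint8))
for i in range(1,n):
    if 40<st[i,4]<2500:
        p=c[i]+[x0,y0];print(st[i],p.round(1),onplane(f,*p,139).round(1))
s=sense();print(s['clock'],s['tcp_rot'][2])
E
python3 m.py
```

```text
[  24   28   41   40 1271] [283.7 232.6] [550.9 -41.8 139. ]
17.3833 -0.40315354501718903
```

>>> step_arm([
  {"claw": 72, "delta_pos": [0, 0, 0], "turn": 0},
  {"claw": 72, "delta_pos": [0, 0, 0], "turn": 0},
  {"claw": 72, "delta_pos": [0, 0, 0], "turn": 0},
  {"claw": 72, "delta_pos": [0, 0, 0], "turn": 0},
  {"claw": 72, "delta_pos": [0, 0, 0], "turn": 0},
  {"claw": 72, "delta_pos": [0, 0, 0], "turn": 0},
  {"claw": 72, "delta_pos": [0, 0, 0], "turn": 0},
  {"claw": 72, "delta_pos": [0, 0, 0], "turn": 0},
])

```text
clock: 18.05
eef_pos: [552.1, -42.1, 219.1]
tcp_rot: [3.142, 0.0, -0.403]
contact_force: [-0.7, -0.1, -0.1]
opening: 0.843
grasp_force: 0.0
```

```bash
python3 m.py
```

```text
[  23   28   43   41 1335] [281.8 229.9] [551.1 -41.8 139. ]
18.1 -0.4032189373171471
```

```bash
python3 - <<'E'
from h import *
f=grab('wrist');g=cv2.cvtColor(f['img'],cv2.COLOR_RGB2GRAY).astype(np.float32)
c=(281.8,229.9);P=cv2.warpPolar(g,(45,360),c,45,cv2.WARP_POLAR_LINEAR)
r=P[:,25:31].mean(1);i=np.argsort(-r)[:25];print(sorted(i),r[i].round()[:5],np.median(r))
s=P[:,12:18].mean(1);j=np.argsort(s)[:12];print('slot',sorted(j),s[j][:4].round(),np.median(s))
E
python3 - <<'E'
import cv2,numpy as np
for n,c in(('w6',(279.7,302.7)),('w7',(283.7,232.6))):
    g=cv2.cvtColor(cv2.imread(f'pics/{n}.png'),cv2.COLOR_BGR2GRAY).astype(np.float32)
    k=35/20.5 if n=='w6' else 1
    P=cv2.warpPolar(g,(90,360),c,90,cv2.WARP_POLAR_LINEAR)
    r=P[:,int(25*k):int(31*k)].mean(1);s=P[:,int(12*k):int(18*k)].mean(1)
    print(n,sorted(np.argsort(-r)[:25]),'slot',sorted(np.argsort(s)[:12]))
E
```

```text
[np.int64(168), np.int64(169), np.int64(170), np.int64(171), np.int64(172), np.int64(173), np.int64(174), np.int64(175), np.int64(176), np.int64(177), np.int64(178), np.int64(179), np.int64(180), np.int64(181), np.int64(182), np.int64(183), np.int64(184), np.int64(185), np.int64(186), np.int64(187), np.int64(188), np.int64(189), np.int64(190), np.int64(191), np.int64(192)] [117. 117. 117. 117. 117.] 20.166666
slot [np.int64(0), np.int64(1), np.int64(2), np.int64(3), np.int64(4), np.int64(5), np.int64(6), np.int64(7), np.int64(8), np.int64(9), np.int64(358), np.int64(359)] [52. 52. 52. 57.] 117.833336
w6 [np.int64(110), np.int64(113), np.int64(116), np.int64(163), np.int64(164), np.int64(165), np.int64(166), np.int64(167), np.int64(168), np.int64(169), np.int64(170), np.int64(171), np.int64(172), np.int64(173), np.int64(174), np.int64(175), np.int64(176), np.int64(177), np.int64(178), np.int64(179), np.int64(180), np.int64(181), np.int64(182), np.int64(183), np.int64(184)] slot [np.int64(0), np.int64(1), np.int64(2), np.int64(3), np.int64(4), np.int64(5), np.int64(354), np.int64(355), np.int64(356), np.int64(357), np.int64(358), np.int64(359)]
w7 [np.int64(169), np.int64(170), np.int64(171), np.int64(172), np.int64(173), np.int64(174), np.int64(175), np.int64(176), np.int64(177), np.int64(178), np.int64(179), np.int64(180), np.int64(181), np.int64(182), np.int64(183), np.int64(184), np.int64(185), np.int64(186), np.int64(187), np.int64(188), np.int64(189), np.int64(190), np.int64(191), np.int64(192), np.int64(193)] slot [np.int64(0), np.int64(1), np.int64(2), np.int64(3), np.int64(4), np.int64(5), np.int64(6), np.int64(7), np.int64(356), np.int64(357), np.int64(358), np.int64(359)]
```

The knob has turned on only about 4° since release and is now still. The dot's shifts in grip could have been rotation, so I'll measure the indicator's height by two-view triangulation, before (w3 and w4) against now.

```bash
cat > tri2.py <<'E'
from h import *
import pickle,sys
from scipy.spatial.transform import Rotation as Ro
def pose(p,e):
    T=np.eye(4);T[:3,:3]=Ro.from_euler('xyz',e).as_matrix();T[:3,3]=p;return T
def meas(g,c,rd):  # centroids of bright disc and dot near c
    x0,y0=max(int(c[0]-2.2*rd),0),max(int(c[1]-2.2*rd),0);w=g[y0:int(c[1]+2.2*rd),x0:int(c[0]+2.2*rd)]
    n,l,st,ce=cv2.connectedComponentsWithStats((w>60).astype(np.uint8));out=[]
    for i in range(1,n):
        if 15<st[i,4]: out.append((st[i,4],(ce[i]+[x0,y0]).round(1).tolist()))
    return out
f=grab('wrist');s=sense();T=pose(s['eef_pos'],s['tcp_rot'])
C=np.eye(4);C[:3,:3]=f['R'];C[:3,3]=f['t'];M=C@T   # camera from tool
g=cv2.cvtColor(f['img'],cv2.COLOR_RGB2GRAY)
name=sys.argv[1];cv2.imwrite(f'pics/{name}.png',cv2.cvtColor(f['img'],cv2.COLOR_RGB2BGR));pickle.dump(f,open(name+'.pkl','wb'))
c=proj(f,[551.3,-42,139]);print(name,c,meas(g,c,24))
old={'w3':([438.003,8.328,221.671],[-3.1394,-.00269,-.4165]),'w4':([549.937,-42.789,170.802],[3.14102,-.00277,-3.0375])}
for k,(p,e) in old.items():
    K=M@np.linalg.inv(pose(p,e));h=dict(f);h['R'],h['t']=K[:3,:3],K[:3,3];pickle.dump(h,open(k+'.pkl','wb'))
    g=cv2.imread(f'pics/{k}.png',0);c=proj(h,[551.3,-42,139]);print(k,c,meas(g,c,26))
E
python3 tri2.py n1
```

```text
n1 [281.9775105  229.53531084] [(np.int32(6106), [278.8, 231.0]), (np.int32(1366), [281.8, 229.9])]
w3 [282.60115867  26.1285316 ] [(np.int32(8894), [281.7, 41.3])]
w4 [283.01401137 261.59713564] [(np.int32(878), [235.3, 222.6]), (np.int32(4219), [295.3, 282.0]), (np.int32(2078), [280.2, 262.0]), (np.int32(145), [244.2, 265.0]), (np.int32(17), [225.8, 264.7])]
```

>>> step_arm([
  {"claw": 72, "delta_pos": [-40, 0, 0], "turn": 0},
  {"claw": 72, "delta_pos": [-40, 0, 0], "turn": 0},
  {"claw": 72, "delta_pos": [-30, 0, 0], "turn": 0},
  {"claw": 72, "delta_pos": [0, 0, 0], "turn": 0},
  {"claw": 72, "delta_pos": [0, 0, 0], "turn": 0},
  {"claw": 72, "delta_pos": [0, 0, 0], "turn": 0},
  {"claw": 72, "delta_pos": [0, 0, 0], "turn": 0},
])

```text
clock: 18.78
eef_pos: [452.1, 0.8, 219.6]
tcp_rot: [-3.141, -0.001, -0.403]
contact_force: [-0.0, -0.0, 0.2]
opening: 0.846
grasp_force: 0.0
```

```bash
python3 tri2.py n2 | head -1
```

```text
n2 [282.75814247  55.56874409] [(np.int32(10784), [281.5, 55.0])]
```

Run:
```python
from h import *
import pickle
F={k:pickle.load(open(k+'.pkl','rb')) for k in('n1','n2','w3','w4')}
C={}
for k,f in F.items():
    g=cv2.imread(f'pics/{k}.png',0);c=proj(f,[551.3,-42,139]);res={}
    x0,y0=max(int(c[0]-45),0),max(int(c[1]-45),0);w=cv2.resize(g[y0:int(c[1]+45),x0:int(c[0]+45)],None,fx=4,fy=4,interpolation=cv2.INTER_CUBIC)
    for th in range(60,240,10):
        n,l,st,ce=cv2.connectedComponentsWithStats((w>th).astype(np.uint8),connectivity=4)
        for i in range(1,n):
            a=st[i,4]/16;asp=st[i,2]/st[i,3];fill=st[i,4]/(st[i,2]*st[i,3]);p=(ce[i]+.5)/4-.5+[x0,y0];d=np.hypot(*(p-c))
            if .7<asp<1.4 and fill>.68 and 40<a<220 and 18<d<45: res.setdefault('dot',[]).append((th,round(a),p.round(1).tolist()))
            if .7<asp<1.4 and fill>.68 and 900<a<2500 and d<8: res.setdefault('disc',[]).append((th,round(a),p.round(1).tolist()))
    for q in res: print(k,q,res[q][:1],res[q][-1:])
```

```text
n1 disc [(60, 1371, [281.9, 229.9])] [(110, 1096, [281.3, 229.8])]
n1 dot [(70, 86, [252.9, 230.0])] [(110, 45, [253.0, 230.1])]
n2 disc [(110, 2284, [282.5, 55.9])] [(230, 1914, [282.0, 55.7])]
n2 dot [(130, 159, [248.8, 56.1])] [(230, 102, [248.8, 56.1])]
w3 disc [(100, 2379, [282.8, 26.2])] [(230, 1982, [283.3, 25.4])]
w3 dot [(110, 152, [311.6, 5.2])] [(230, 93, [311.6, 4.3])]
w4 disc [(60, 2078, [280.1, 262.0])] [(110, 1743, [279.5, 261.9])]
w4 dot [(60, 145, [244.2, 265.0])] [(110, 81, [244.2, 265.0])]
```

Run:
```python
from h import *
import pickle
F={k:pickle.load(open(k+'.pkl','rb')) for k in('n1','n2','w3','w4')}
for n,a,b,D,d in(('before','w3','w4',[(282.9,26),(280.1,262)],[(311.6,4.9),(244.2,265)]),('now','n1','n2',[(281.9,229.9),(282.4,55.8)],[(253,230),(248.8,56.1)])):
    X=tri(F[a],D[0],F[b],D[1]);Y=tri(F[a],d[0],F[b],d[1]);print(n,X.round(1),Y.round(1),(Y-X).round(1),np.arctan2(*(Y-X)[[1,0]]))
    for q in(0,1): print([ (onplane(F[(a,b)[q]],*d[q],z)-onplane(F[(a,b)[q]],*D[q],139))[:2].round(1).tolist() for z in(137,139,141,144)])
```

```text
before [551.9 -42.9 137.8] [554.6 -62.1 140.2] [  2.7 -19.2   2.3] -1.4328364393093536
[[3.6, -19.6], [3.2, -19.2], [2.7, -18.9], [2.1, -18.4]]
[[4.9, -19.7], [3.9, -19.5], [2.9, -19.4], [1.4, -19.2]]
now [551.2 -41.8 139.3] [558.8 -23.6 139.1] [ 7.6 18.3 -0.1] 1.1747471738742767
[[7.1, 18.8], [7.7, 18.3], [8.3, 17.8], [9.3, 17.2]]
[[7.9, 18.3], [7.6, 18.2], [7.3, 18.2], [6.8, 18.1]]
```

Between the two triangulations the knob has turned 3.68 rad clockwise. The screw stops at 3.0 rad at most, so the knob is at least about 0.68 past it. The torque peak and reversal came at about 3.3 rad, which fits a single click, and the knob is at rest. Handing in.

```bash
python3 -c "
from rig import *
print(sign_off())"
```

```text
the job is handed in; nothing more can be done
None
```

The job is handed in, but the result was not reported back: the strap is home against its stop and the knob was turned 3.68 rad clockwise, its torque peaking and reversing once, which I read as one click, then released with the gripper clear. I never saw the indicator pin stand clearly raised, and I did not measure the pad's contact force.

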